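# Lock the access panel with its quarter-turn stud

### The job

Take the quarter-turn stud from its rest, stand it in the hole of the sprung access panel on the grey supply box and feel for the hidden slot until its ears drop in. Then push the stud in against the spring, turn it a quarter turn clockwise and let it spring back into its detent, so that the panel stays locked flush with the rim. Work gently, never forcing the stud, and leave the caliper, the marker pen, the eyepiece, the USB stick and the screwdriver where they are.

Things in the scene. Friction and masses are not known exactly. Their poses are not given: they have to be found in the camera images.
- stud_wing (a point): centre of the wing of the loose steel quarter-turn stud (59 mm tall, 90 g); z = its axis, up. Wing: flat tab 30 mm along x, 10 mm thick along y, 28 mm tall, centred here: pinch it across y. Below it a round flange, 38 mm wide, 4 mm thick, its underside 18 mm below this point. At the start it hangs by the flange in the rest. A half turn gives the same stud
- stud_ears (a point): on the stud's axis, level with the underside of its two cross ears, 34.5 mm below the wing's centre; axes as the wing. The ears are one bar, 22 mm along x (in line with the wing), 7 mm along y, 5 mm tall; a 7 mm shank joins them to the flange, and a 4 mm long tapered nose below them centres the stud in the slot
- rest: fixed grey drilled block, 85 (x) x 52 (y) x 28 mm; origin at the centre of its underside; the stud stands in its 28 mm through hole, 18 mm from the origin towards the block's -x
- box: fixed grey supply box with an open top, 150 (x) x 120 (y) x 54 mm tall; origin at the centre of its underside; its front, with louvres, faces its own -x; the access panel lies inside its rim, hinged at the back (+x)
- hole (a point): fixed point on the axis of the panel's round 27 mm hole, at the box's rim height; axes as the box. With the ears resting on the receptacle plate below, out of its slot, the wing's centre is 26.5 mm above this point; ears in the slot and flange on the raised panel: 22 mm; pushed in far enough to turn: below 15 mm; locked: about 18 mm; pushed to the panel's lower limit: 13 mm
- slot (a point): fixed point on the hole's axis, 8 mm below the rim: top centre of the 6 mm thick receptacle plate under the panel. Its slot, 26 x 11 mm, takes the ears if the wing is within about 10 degrees of it. THE SLOT'S DIRECTION IS NOT GIVEN by these axes (they are the box's): it lies anywhere from 29 degrees clockwise to 69 anticlockwise of the box's x, seen from above; feel for it by turning the resting stud until it drops
- ledge (a point): fixed point on the hole's axis, 14 mm below the rim: underside of the receptacle's ledges. With the ears' top below it the stud turns clockwise seen from above, not the other way, to a rigid stop 90 to 100 degrees from the slot. After 90, let up: the ears rise 2.5 mm into a cross groove that locks them; short of about 80 degrees they stay under the ledge, not locked
- panel (a joint): hinge of the 134 x 104 x 4 mm aluminium panel, rad; hinge 99 mm behind the hole's axis. 0 = level, flush with the rim (locked place); positive = raised. A gasket spring lifts it to its limit 0.040 (4 mm at the hole) if not locked; -0.050 is the lower limit. At the hole it pushes back with 7 N at 0.040, 11 N at 0, 15 N at -0.050. About -0.025 when let go = under the ledge, not in the groove
- caliper: bystander: caliper lying on the desk, 77 x 248 x 13 mm, origin at the centre of its underside
- marker_pen: bystander: marker pen lying on the desk, 135 mm long, origin at the centre of its underside
- eyepiece: bystander: black eyepiece standing on the desk, 34 mm wide, 40 mm tall, origin at the centre of its underside
- usb_stick: bystander: USB stick lying on the desk, 56 mm long, origin at the centre of its underside
- screwdriver: bystander: screwdriver lying on the desk, 176 mm long, origin at the centre of its underside
Mind the look-alikes: they are no part of the job. What is shaped like the part that bears stud_wing but red is not meant.

How it is judged (in metres and radians):
On the way, in this order (a step that is already met when the one before it is completed fails the run):
1. the stud has been lifted out of its rest (height (world z) of stud_wing above 0.085 m), for 0.1 s.
2. the stud stands in the slot of the receptacle and pushes the panel in below the rim (horizontal distance between stud_wing and hole below 0.004 m and z of stud_wing in the frame of hole below 0.0163 m and value of joint panel below -0.015 rad), for 0.1 s.
At the end, for the whole second after the job is handed in: the released stud stands upright (within 7 degrees) in the hole (axis within 5 mm), sprung back into its detent (wing centre 16.2 to 19.8 mm above the rim), and by itself holds the panel flush: hinge within 0.013 rad of level, neither sprung up nor still pressed below its locked place; all at rest (value of joint panel between -0.013 and 0.013 rad and horizontal distance between stud_wing and hole below 0.005 m and z of stud_wing in the frame of hole between 0.0162 and 0.0198 m and angle between stud_wing's own z axis and vertical below 0.12 rad and linear speed of stud below 0.02 m/s); the robot touches nothing.
It fails at once if the stud is forced against the box, its panel or its receptacle with more than 60 N (contact force between stud and box above 60 N).
It fails at once if a bystander is pushed more than 30 mm (distance of any of caliper, marker_pen, eyepiece, usb_stick, screwdriver from where it was at the start of the episode above 0.03 m).
It also fails if it takes over 64 s, if anything falls off the work surface, if the arm or the gripper's body presses on something with over 40 N, if the wrist force passes 120 N, or if a joint passes its speed limit or range.

### The arm

A 6-joint arm with a two-finger parallel gripper is mounted at the origin on a cart in front of the work surface, level with it; the furniture and walls round the work are solid. World frame = base frame: x ahead of the robot, y to its left, z up, the work surface at z = 0. Lengths are in m, angles in degrees, forces in N, time in s.
With the tool pointing down it reaches from about 0.4 to 0.825 m from the base axis. Payload 7 kg.
Tool frame: the origin (TCP) lies between the finger pads; the fingertips stand 19 mm ahead of it and the grasp point (between the pads) is the TCP; z points along the fingers, y is the line along which they close (so a half turn about z gives the same grasp; the last joint's range is limited). The gripper opens to 88 mm and grips with 3 to 60 N. Pads are 19 mm wide; open, the fingers measure 130 mm over their backs; the gripper's body (78 mm by 193 mm) begins 47 mm behind the grasp point.
Start: joints at [-59.868, 20.546, 0.682, 0, -70.136, -16.507], TCP at [0.159, -0.656, 0.246] pointing down, gripper open.
Joint ranges: [-176.03, 176.03], [-82.01, 121.73], [-58.28, 71.71], [-173.87, 95.51], [-174.79, -0.11], [-173.66, 173.66]. Speed limits (degrees/s): [136.94, 136.94, 172.46, 180, 180, 180].

### API

Orientations are given as [roll, pitch, yaw] about the fixed x, y, z axes, in that order (R = Rz(yaw) Ry(pitch) Rx(roll)).
In Python, from plant import get_obs, snapshot, close_job, spot_in, spot_point gives the robot as it stands.
- The arm moves only by the tool play_rows, never from a script. Its argument "plan" is a list of rows, each a list of 6 numbers: the shift along the tool's x, y, z in cm, then the turn, a rotation vector about the tool's x, y, z in degrees. A call has 1 to 20 rows; each row shifts and turns the commanded pose from where the row before left it, along the tool's axes as they then stand; what a row does not reach is not made up. A row lasts 1/12 s, in which the tool goes at most 41.7 mm and 7.16 degrees, less where a joint would pass 70% of its speed; a pose out of reach is approached as far as the arm can. A call is refused whole if a number of a shift passes 4.17 or a number of a turn 7.16, either way. A call with a gripper value outside its range is refused whole. "grip" is the finger opening in cm, from 0 to 8.76, set as the call begins (left out, the last holds). The fingers move at their own pace and stop on an object; the grip force is fixed at half the most. Time passes only in rows, so rows that do not move let the fingers close. It gives the time, the measured TCP pose, the force, the opening and the grip force at its end, in the units of the state.
- get_obs(): the state, without advancing time (a new reading comes with each control period).
- snapshot(name): name is "side" or "top" or "wrist"; returns a dict with "frame" (384x512x3 uint8, red, green, blue), "fx", "fy", "cx", "cy" (pixels), "position" and "attitude" of the camera in the world. Camera axes: x right, y down, z forward; pixel columns grow to the right and rows downward; lengths in m; the calibration is good to about 2 mm. A picture is of the moment at which its call begins. There is no depth.
- close_job(): hands the job in; it is judged then, once.
Trained networks look in the newest picture that a camera, given by its name, has taken for a name from the list of things; names that differ only in an ending like _2 or _b are one class to them, and where a whole thing is asked for, a point or a joint stands for the part that bears it (a point fixed in the world has none). Each returns a list of dicts, best first, with "score" (0 to 1); they miss things now and then, are a little off and sometimes report something else, mostly with a low value. They report only what shows in the picture. A call takes as long as a camera call. They do not tell look-alikes from the thing itself.
- spot_in(camera, thing): "position" ([x, y, z] in m, in world coordinates, good to about 4 mm: the middle of the surface that is visible of it).
- spot_point(camera, thing): "position" ([x, y, z] in m, in world coordinates, good to about 4 mm: a listed point, or the origin of a listed thing).
The state is a dict: "clock": time; "joint_pos": joint angles; "qvel": joint speeds; "tau": joint torques, N m; "tool_pos": TCP position; "orientation": TCP orientation; "force": force on the tool from outside, world axes, zero at the start; "moment": the same for the moment, N m; "opening": finger opening in m; "gripper_force": force on a finger pad.
Only numpy, scipy, OpenCV 4.12 (cv2) and the standard library are available. Lean on these libraries where they do the work, as an engineer would, in place of code of your own. Each camera call takes 0.05 s, during which the arm holds its last target. There are 200 camera calls.

## Working session

There is one attempt and no reset: what is moved stays moved. The work goes in short steps, Python scripts to look and compute and a tool call to move; the robot and the scene stay as the last step left them, time stands still between calls to the robot, and variables do not carry over. Pictures are saved under pics/ and viewed, at most 10 in all, crops included, and the job is handed in when it is done.

Besides the shell and the picture viewer there is one more tool, called after "Emit:" by a JSON object that holds its "name" and its "arguments". play_rows: Moves the arm, as the interface text tells. Its arguments: {"type":"object","properties":{"plan":{"type":"array","items":{"type":"array","items":{"type":"number"}}},"grip":{"type":"number"}},"required":["plan"]}

```bash
mkdir -p pics
cat > h.py <<'E'
import numpy as np,cv2,sys
sys.path.insert(0,'.')
from plant import *
from scipy.spatial.transform import Rotation as R
def camR(s):
    a=np.array(s["attitude"],float)
    if a.shape==(3,3): return a
    return R.from_euler('xyz',a,degrees=True).as_matrix()
def proj(s,p):
    q=camR(s).T@(np.array(p)-np.array(s["position"]))
    return s["fx"]*q[0]/q[2]+s["cx"],s["fy"]*q[1]/q[2]+s["cy"]
def ray(s,u,v):
    d=camR(s)@np.array([(u-s["cx"])/s["fx"],(v-s["cy"])/s["fy"],1]);return np.array(s["position"]),d/np.linalg.norm(d)
def atz(s,u,v,z):
    o,d=ray(s,u,v);return o+d*(z-o[2])/d[2]
def tri(l):
    A=np.zeros((3,3));b=np.zeros(3)
    for s,u,v in l:
        o,d=ray(s,u,v);M=np.eye(3)-np.outer(d,d);A+=M;b+=M@o
    return np.linalg.solve(A,b)
def save(s,n,crop=None,k=1):
    f=s["frame"][:,:,::-1]
    if crop: f=f[crop[1]:crop[3],crop[0]:crop[2]]
    cv2.imwrite('pics/'+n+'.png',cv2.resize(f,None,fx=k,fy=k,interpolation=cv2.INTER_CUBIC))
E
python3 - <<'E'
from h import *
o=get_obs();print(o)
fr=[]
for c in("top","side"):
    s=snapshot(c);fr.append(s["frame"]);print(c,s["attitude"],s["position"],s["fx"],s["cx"],s["cy"])
    for t in("stud_wing","stud_ears","rest","box","hole","slot","panel","eyepiece","caliper","marker_pen","usb_stick","screwdriver"):
        try:
            for r in spot_point(c,t)[:3]: print(t,np.round(r["position"],4),round(r["score"],2),np.round(proj(s,r["position"])))
        except Exception as e: print(t,e)
    save(s,c,k=1.5)
E
```

```text
{'clock': 0.0, 'joint_pos': array([-5.98683276e+01,  2.05905762e+01,  6.33165215e-01, -1.90386686e-02,
       -7.01352489e+01, -1.65076147e+01]), 'qvel': array([ 0.02068169,  0.01489263, -0.07021298,  0.08762482, -0.05602949,
        0.06146955]), 'tau': array([ 7.48235880e-05, -5.82715237e+01,  2.93063557e+01,  6.99765980e+00,
        6.99490993e-03, -1.30438784e-04]), 'tool_pos': array([ 0.15886658, -0.655567  ,  0.24463113]), 'orientation': array([ 1.79906074e+02, -9.17120224e-03, -1.66382419e+02]), 'force': array([ 0.7509639 ,  0.56993811, -0.27263275]), 'moment': array([ 0.00799572, -0.0133077 ,  0.05689605]), 'gripper_force': 0.0, 'opening': 0.0877251668582808}
top [-169.90880565   -0.57124797  -91.33800712] [ 3.26950648e-01 -9.92621227e-04  1.12436305e+00] 381.6412604739088 259.4327672311325 188.0009582129169
stud_wing [ 0.4667 -0.1748  0.0418] 0.6 [315. 205.]
stud_wing [ 0.6088 -0.1651  0.0156] 0.53 [308. 159.]
stud_wing [ 0.4429 -0.2513  0.0093] 0.5 [340. 214.]
stud_ears [ 0.5976 -0.1943  0.0223] 0.56 [319. 162.]
stud_ears [ 0.4617 -0.1723  0.0167] 0.55 [313. 208.]
stud_ears
[... 1221 characters left out ...]
39. 175.]
slot [0.4911 0.1416 0.0448] 0.73 [241. 177.]
slot [ 0.5925 -0.1221  0.0021] 0.3 [275. 231.]
panel it knows: box, caliper, eyepiece, hole, ledge, marker_pen, rest, screwdriver, slot, stud_ears, stud_wing, usb_stick
eyepiece [ 0.5701  0.2952 -0.0019] 0.53 [261. 170.]
eyepiece [0.4707 0.3716 0.0027] 0.24 [236. 161.]
caliper [ 5.008e-01 -4.136e-01 -4.000e-04] 0.95 [244. 306.]
marker_pen [ 0.4969 -0.0581  0.0013] 0.67 [242. 219.]
marker_pen [ 0.4618 -0.1725  0.0144] 0.43 [230. 238.]
usb_stick [0.4853 0.14   0.0538] 0.72 [239. 175.]
usb_stick [ 0.5934 -0.1231  0.0023] 0.62 [275. 231.]
usb_stick [ 0.4963 -0.4077  0.003 ] 0.56 [242. 303.]
screwdriver [0.4677 0.3694 0.0008] 0.59 [235. 161.]
```

View pics/top.png

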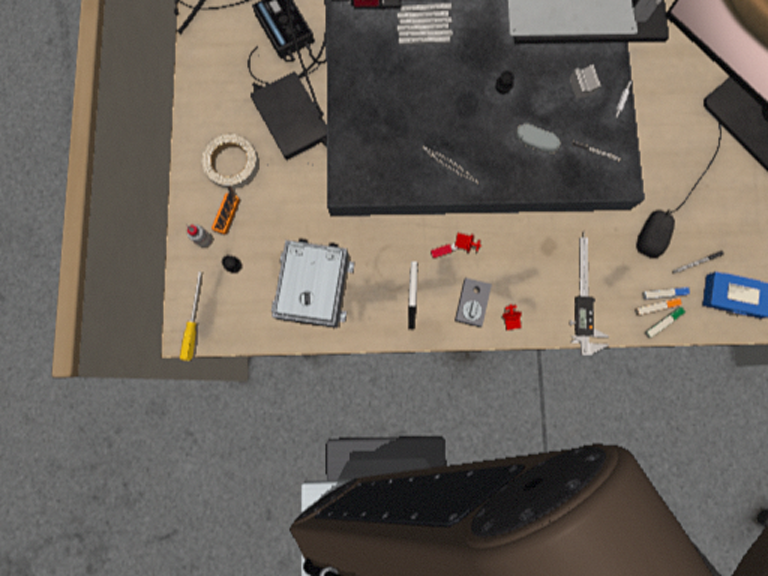

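View pics/side.png

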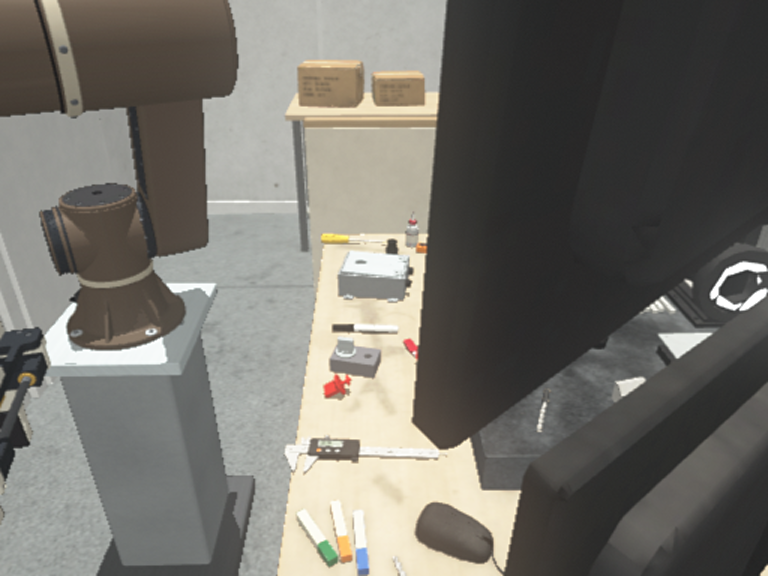

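The grey stud stands in the rest at top (316,206); the two red look-alikes are at (311,162) and (341,211), and the red USB stick is at (295,167). The grey one in the grey block fits the description. I'll confirm it in an enlarged crop.

Run:
```python
from h import *
s=snapshot("top");t=snapshot("side")
a=s["frame"][180:225,295:355];b=t["frame"][165:205,225:280] 
c=t["frame"][215:260,215:275]; d=s["frame"][155:222,178:240]
z=lambda f:cv2.resize(f[:,:,::-1],(400,300),interpolation=cv2.INTER_CUBIC)
cv2.imwrite('pics/c.png',np.vstack([np.hstack([z(a),z(c)]),np.hstack([z(d),z(b)])]))
print(tri([(s,315.5,206),(t,230,230)]))
```

```text
[ 0.46327663 -0.17521446  0.0434372 ]
```

View pics/c.png

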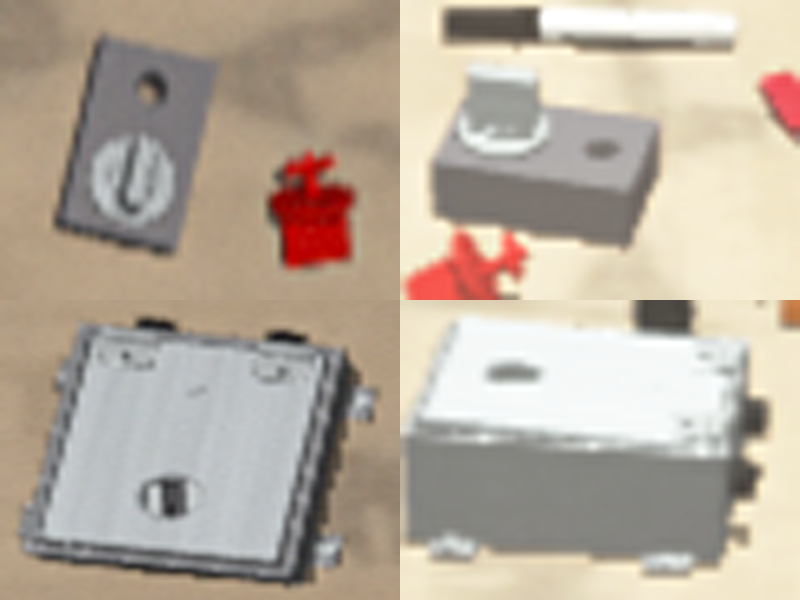

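Emit:
{"name": "play_rows", "arguments": {"plan": [[-2.9,2.7,0,0,0,0],[-2.9,2.7,0,0,0,0],[-2.9,2.7,0,0,0,0],[-2.9,2.7,0,0,0,0],[-2.9,2.7,0,0,0,0],[-2.9,2.7,0,0,0,0],[-2.9,2.7,0,0,0,0],[-2.9,2.7,0,0,0,0],[-2.9,2.7,0,0,0,0],[-2.9,2.7,0,0,0,0],[-2.9,2.7,0,0,0,0],[-2.9,2.7,0,0,0,0],[-2.9,2.7,0,0,0,0],[0,0,0,0,0,0],[0,0,0,0,0,0]]}}

```text
clock: 2.55
tool_pos: [0.4438, -0.2243, 0.2457]
orientation: [-180.0, 0.0, -166.1]
force: [-0.2, 0.6, 0.7]
opening: 0.0878
gripper_force: 0.0
```

The crop shows the grey stud (wing plus flange) in the grey block at top (315,206), wing roughly along world x. The red stud lies beside it, and the box hole is at about (204,198). Now the wrist view.

Run:
```python
from h import *
s=snapshot("wrist");save(s,"w1",k=1.5);print(s["position"],s["attitude"],s["fx"])
for t in("stud_wing","rest"):
    for r in spot_point("wrist",t)[:3]: print(t,np.round(r["position"],4),round(r["score"],2),np.round(proj(s,r["position"])))
```

```text
[ 0.36709233 -0.2436146   0.38531969] [1.62863110e+02 1.55293748e-02 1.03864791e+02] 283.9258894516978
stud_wing [ 0.4429 -0.2566  0.008 ] 0.82 [234. 163.]
stud_wing [ 0.6171 -0.1547  0.0126] 0.53 [274. 289.]
rest [ 0.4863 -0.181  -0.0017] 0.94 [279. 203.]
```

View pics/w1.png

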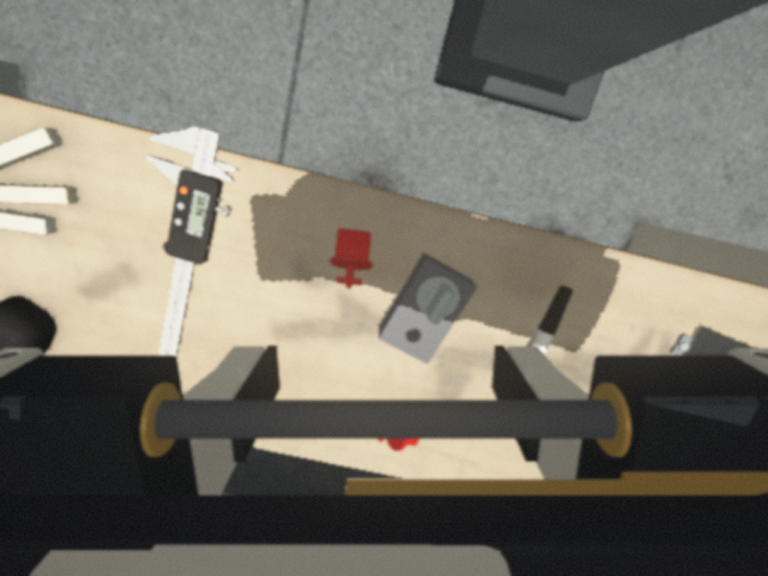

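The wrist view shows the stud at (291,200), the rest's spare hole at (276,224) and the red stud at (234,165). I'll turn the tool to yaw≈0, which leaves wrist range for the later clockwise turn, while centring over the stud.

Emit:
{"name": "play_rows", "arguments": {"plan": [[-1.5,2.15,0,0,0,0],[-1.5,2.15,0,0,0,0],[0,0,0,0,0,-7.1],[0,0,0,0,0,-7.1],[0,0,0,0,0,-7.1],[0,0,0,0,0,-7.1],[0,0,0,0,0,-7.1],[0,0,0,0,0,-7.1],[0,0,0,0,0,-7.1],[0,0,0,0,0,-7.1],[0,0,0,0,0,-7.1],[0,0,0,0,0,-7.1],[0,0,0,0,0,-7.1],[0,0,0,0,0,-7.1],[0,0,0,0,0,-7.1],[0,0,0,0,0,-7.1],[0,0,0,0,0,-7.1]]}}

```text
clock: 4.12
tool_pos: [0.461, -0.1786, 0.2456]
orientation: [180.0, 0.0, -59.7]
force: [-0.0, 0.1, 0.8]
opening: 0.088
gripper_force: 0.0
```

```bash
python3 -c "
from h import *
print(get_obs()['joint_pos'],get_obs()['orientation'])"
```

```text
[ 1.64565978e+00  3.33727773e+00 -2.15070308e+01  1.94022946e-03
 -6.51612006e+01  2.86799323e+01] [ 1.79994322e+02  1.09924770e-03 -5.96735929e+01]
```

Emit:
{"name": "play_rows", "arguments": {"plan": [[0,0,0,0,0,-7.1],[0,0,0,0,0,-7.1],[0,0,0,0,0,-7.1],[0,0,0,0,0,-7.1],[0,0,0,0,0,-7.1],[0,0,1.5,0,0,-7.1],[0,0,1.5,0,0,-7.1],[0,0,2,0,0,-7.1],[0,0,1.5,0,0,-3.0],[0,0,0,0,0,0],[0,0,0,0,0,0]]}}

```text
clock: 5.03
tool_pos: [0.4609, -0.1784, 0.1803]
orientation: [180.0, 0.1, -0.3]
force: [0.6, -0.8, 1.2]
opening: 0.0877
gripper_force: 0.0
```

Run:
```python
from h import *
s=snapshot("wrist");print(s["position"],s["attitude"])
for t in("stud_wing","stud_ears","rest"):
    for r in spot_point("wrist",t)[:3]: print(t,np.round(r["position"],4),round(r["score"],2),np.round(proj(s,r["position"])))
p=np.array(proj(s,[.463,-.175,.046])).astype(int)
x,y=max(p[0]-80,0),max(p[1]-60,0);print(x,y)
save(s,"w2",(x,y,x+160,y+120),k=5)
```

```text
[ 0.541933   -0.17893186  0.31984163] [ 1.62777342e+02 -2.73738940e-02 -9.02965986e+01]
stud_wing [ 0.6152 -0.1547  0.0118] 0.89 [231.  28.]
stud_wing [ 0.4637 -0.174   0.0491] 0.79 [252. 190.]
stud_wing [ 0.4446 -0.2541  0.0096] 0.69 [323. 196.]
stud_ears [ 0.463  -0.1768  0.0126] 0.94 [255. 182.]
stud_ears [ 0.4709 -0.2528  0.0288] 0.78 [327. 178.]
stud_ears [ 0.6109 -0.1894  0.0239] 0.68 [268.  29.]
rest [ 0.4841 -0.1764 -0.    ] 0.56 [255. 161.]
173 129
```

View pics/w2.png

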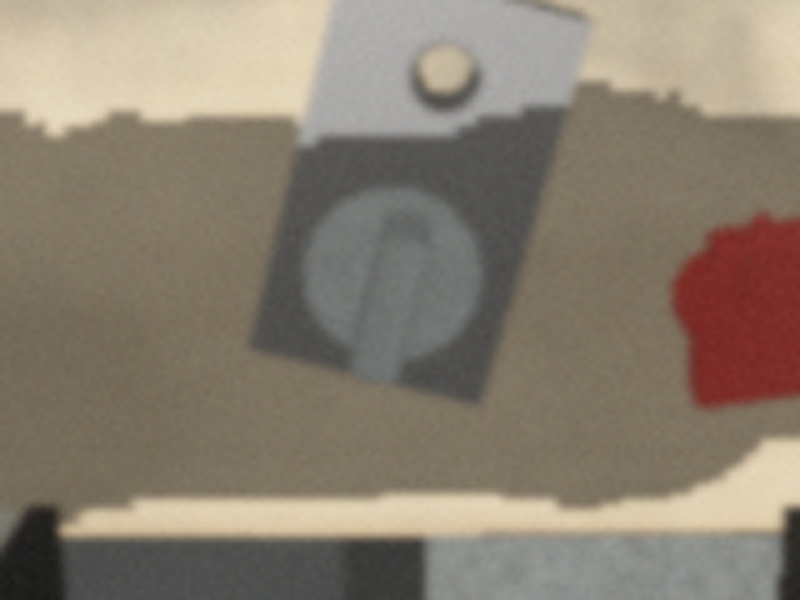

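Crop: the wing's top face runs from (406,241) to (376,379), and the flange circle is centred at about (392,274). I'll compute the position and yaw from these.

Run:
```python
from h import *
s=snapshot("wrist");f=lambda x,y,z:atz(s,173+x/5-.4,129+y/5-.4,z)
A=f(406,241,.06);B=f(376,379,.06);print(A,B,(A+B)/2,np.linalg.norm(A-B),np.degrees(np.arctan2(*(A-B)[1::-1])))
print(f(392,274,.032), [np.linalg.norm(f(302,272,.032)-f(484,272,.032))])
h=f(446,70,.028);c=f(392,272,.032);print(np.degrees(np.arctan2(*(h-c)[1::-1])))
e1=f(250,347,.028);e2=f(482,403,.028);print(np.degrees(np.arctan2(*(e1-e2)[1::-1]))-90)
# height of wing from top cam + wrist
t=snapshot("top");print(tri([(t,315.3,205.5),(s,173+391/5-.4,129+310/5-.4)]))
```

```text
[ 0.48131124 -0.17511761  0.06      ] [ 0.45381615 -0.16911673  0.06      ] [ 0.4675637  -0.17211717  0.06      ] 0.02814232735069358 -12.31189956424866
[ 0.46761381 -0.17181525  0.032     ] [np.float64(0.0382965138364798)]
-15.259949462774905
-14.50129910556349
[ 0.46438393 -0.17280891  0.04966105]
```

Emit:
{"name": "play_rows", "arguments": {"plan": [[0.56,-0.6,0,0,0,6.3],[0,0,0,0,0,6.3],[0,0,2,0,0,0],[0,0,2,0,0,0],[0,0,2,0,0,0],[0,0,2,0,0,0],[0,0,1.5,0,0,0],[0,0,1,0,0,0],[0,0,0,0,0,0],[0,0,0,0,0,0]], "grip": 4.0}}

```text
clock: 6.17
tool_pos: [0.4674, -0.1712, 0.0757]
orientation: [180.0, 0.0, -12.7]
force: [0.4, -0.0, -0.3]
opening: 0.0404
gripper_force: 0.0
```

Run:
```python
from h import *
s=snapshot("wrist");o=get_obs();p=o["tool_pos"];print(p,o["orientation"],s["position"]);print(proj(s,p))
for r in spot_point("wrist","stud_wing")[:3]: print(np.round(r["position"],4),round(r["score"],2),np.round(proj(s,r["position"])))
save(s,"w3",k=1.5)
```

```text
[ 0.4678706  -0.17121221  0.07626137] [ 1.79997606e+02 -4.28247721e-02 -1.26669833e+01] [ 0.54634997 -0.18889493  0.21526707]
(np.float64(256.5913671837785), np.float64(260.6006777225107))
[ 0.4437 -0.2547  0.0084] 0.75 [367. 222.]
[ 0.4627 -0.1734  0.0442] 0.69 [262. 242.]
[ 0.6147 -0.1537  0.0089] 0.65 [179.  10.]
```

View pics/w3.png

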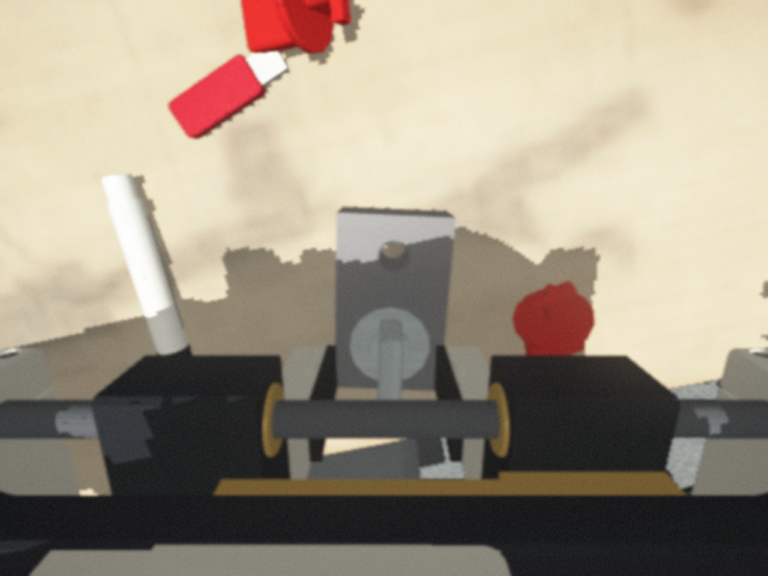

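The wing lies between the fingers with its line near column 390/1.5, and the flange centre is at (259.5,229). I'll check this along the wing.

Run:
```python
from h import *
s=snapshot("wrist");o=get_obs();p=o["tool_pos"]
q=atz(s,389.5/1.5,344/1.5,.032);d=q-p;y=np.radians(o["orientation"][2])
print(q,"tool xy",d[0]*np.cos(y)+d[1]*np.sin(y),d[0]*np.sin(y)-d[1]*np.cos(y),p)
```

```text
[ 0.46691321 -0.1730421   0.032     ] tool xy -0.000767448027466445 0.002044763219068424 [ 0.46811045 -0.17121545  0.07661112]
```

Emit:
{"name": "play_rows", "arguments": {"plan": [[-0.1,0.15,1.0,0,0,0],[0,0,0.8,0,0,0],[0,0,0.4,0,0,0],[0,0,0,0,0,0],[0,0,0,0,0,0]]}}

```text
clock: 6.73
tool_pos: [0.466, -0.1725, 0.0536]
orientation: [180.0, 0.0, -12.7]
force: [-0.1, 0.2, -0.3]
opening: 0.04
gripper_force: 0.0
```

Emit:
{"name": "play_rows", "arguments": {"plan": [[0,0,0,0,0,0],[0,0,0,0,0,0],[0,0,0,0,0,0],[0,0,0,0,0,0],[0,0,0,0,0,0],[0,0,0,0,0,0]], "grip": 0.5}}

```text
clock: 7.23
tool_pos: [0.4661, -0.1725, 0.0537]
orientation: [-180.0, -0.0, -12.7]
force: [-0.1, 0.4, 0.4]
opening: 0.0098
gripper_force: 30.0
```

Emit:
{"name": "play_rows", "arguments": {"plan": [[0,0,-1,0,0,0],[0,0,-2,0,0,0],[0,0,-2.5,0,0,0],[0,0,-2.5,0,0,0],[0,0,-2.5,0,0,0],[0,0,0,0,0,0],[-0.6,-1.5,0,0,0,0],[-1.15,-3.2,0,0,0,0],[-1.15,-3.2,0,0,0,0],[-1.15,-3.2,0,0,0,0],[-1.15,-3.2,0,0,0,0],[-1.15,-3.2,0,0,0,0],[-1.15,-3.2,0,0,0,0],[-1.15,-3.2,0,0,0,0],[-1.15,-3.2,0,0,0,0],[-0.6,-2.6,0,0,0,0],[0,0,0,0,0,0],[0,0,0,0,0,0]]}}

```text
clock: 8.73
tool_pos: [0.4294, 0.1413, 0.1582]
orientation: [180.0, 0.0, -12.5]
force: [-0.1, -1.1, -1.6]
opening: 0.0099
gripper_force: 30.0
```

Run:
```python
from h import *
o=get_obs();print(o["tool_pos"],o["orientation"],o["opening"],o["force"],o["joint_pos"])
s=snapshot("wrist");print(s["position"],s["attitude"])
for t in("hole","slot","box","stud_wing","stud_ears"):
    for r in spot_point("wrist",t)[:2]: print(t,np.round(r["position"],4),round(r["score"],2),np.round(proj(s,r["position"])))
save(s,"w4",k=1.5);np.save("w4.npy",s["frame"])
```

```text
[0.42936617 0.1413406  0.15817805] [ 1.79981015e+02  2.27175191e-02 -1.25211980e+01] 0.009860413005068616 [-0.09062956 -1.14571258 -1.58645732] [ 4.33203825e+01  3.94317412e+00 -3.34801936e+01 -1.02444816e-02
 -5.26050978e+01  3.41646469e+01]
[0.50831884 0.12383668 0.29774082] [ 1.62849528e+02 -3.19193511e-02 -1.02517110e+02]
hole [0.493  0.1428 0.0512] 0.8 [239. 131.]
hole [ 0.5229  0.1367 -0.0007] 0.25 [241.  96.]
slot [0.4897 0.1384 0.0496] 0.62 [245. 134.]
box [ 0.5253  0.1373 -0.0017] 0.75 [240.  94.]
stud_wing [0.4275 0.1413 0.1521] 0.58 [257. 258.]
stud_ears [0.4283 0.1426 0.1183] 0.57 [255. 233.]
```

View pics/w4.png

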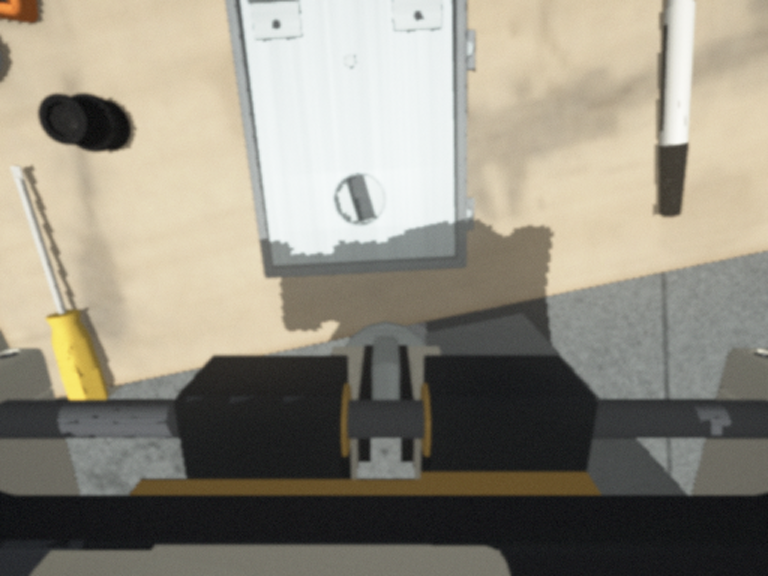

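The panel hole is at (360,198)/1.5 with the dark slot band visible inside it; the held stud's flange is at (386,340)/1.5. I'll enlarge the hole.

Run:
```python
from h import *
s={"frame":np.load("w4.npy")};save(s,"w5",(215,110,265,155),k=12)
```

```text
(no output)
```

View pics/w5.png

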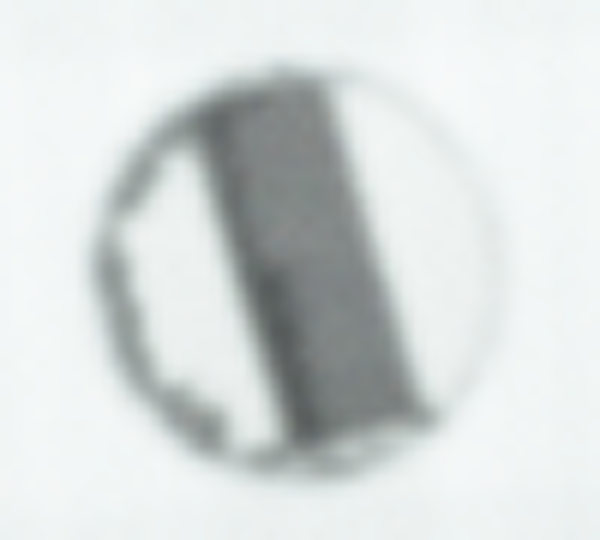

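The hole's circle is centred at about (300,273) in the crop. The slot's left edge runs (205,140)→(300,440) and its right edge (330,90)→(420,420). Convert to position and yaw.

Run:
```python
from h import *
s=snapshot("wrist");o=get_obs()
f=lambda x,y,z:atz(s,215+x/12-.46,110+y/12-.46,z)
c=f(300,273,.058);print("hole",c,np.linalg.norm(f(95,273,.058)-f(505,273,.058)),np.linalg.norm(f(300,68,.058)-f(300,478,.058)))
g=lambda A,B:np.degrees(np.arctan2(*(A-B)[1::-1]))
print(g(f(205,140,.046),f(300,440,.046)),g(f(330,90,.046),f(420,420,.046)))
m=[f(252,290,.046),f(375,255,.046)];print("slot",(m[0]+m[1])/2,np.linalg.norm(m[0]-m[1]))
fl=atz(s,386/1.5,340/1.5,.154-.008-.016);print("flange",fl,o["tool_pos"])
# box direction: side edges left (240,100)-(265,275)*; right (467,60)-(465,265)
h=lambda x,y:atz(s,x/1.5,y/1.5,.054);print("edges",g(h(230,5),h(266,274)),g(h(467,25),h(466,263)))
t=snapshot("top")
for k in("top","wrist"):
    for i in range(2):
        snapshot(k);print(k,[np.round(r["position"],4) for r in spot_point(k,"hole")[:1]],[np.round(r["position"],4) for r in spot_point(k,"slot")[:1]])
print(tri([(t,204.2,198.3),(s,215+300/12-.46,110+273/12-.46)]))
```

```text
hole [0.49297065 0.13952459 0.058     ] 0.028289406010385366 0.027713803423471055
3.99972980082427 2.229845060432095
slot [0.49200978 0.13947364 0.046     ] 0.00929004520010593
flange [0.43756959 0.13707926 0.13      ] [0.42976834 0.13933489 0.15853326]
edges -10.043448098742491 -9.782724340819511
top [array([0.4896, 0.1446, 0.0542])] [array([0.4894, 0.1377, 0.0437])]
top [array([0.4906, 0.1441, 0.0525])] [array([0.4896, 0.138 , 0.0417])]
wrist [array([0.4921, 0.143 , 0.0502])] [array([0.4903, 0.1419, 0.0448])]
wrist [array([0.4916, 0.1439, 0.0508])] [array([0.4915, 0.1453, 0.0466])]
[0.49209341 0.14104877 0.04749446]
```

Emit:
{"name": "play_rows", "arguments": {"plan": [[0,0,0,0,0,-5.2],[0,0,0,0,0,-5.2],[0,0,0,0,0,-5.1],[2.05,0.1,0,0,0,0],[2.1,0.15,0,0,0,0],[2.1,0.15,0,0,0,0],[0,0,1.5,0,0,0],[0,0,1.6,0,0,0],[0,0,0.8,0,0,0],[0,0,0,0,0,0],[0,0,0,0,0,0]]}}

```text
clock: 10.65
tool_pos: [0.4922, 0.1391, 0.1195]
orientation: [180.0, 0.0, 2.8]
force: [0.5, 0.6, -0.5]
opening: 0.0101
gripper_force: 30.0
```

Run:
```python
from h import *
P=[]
for i in range(6):
    s=snapshot("wrist");o=get_obs();P.append(np.r_[o["tool_pos"],o["orientation"],o["force"]])
print(np.round(P,4),np.mean(P,0))
for k in("wrist","side","top"):
    s=snapshot(k)
    for t in("stud_wing","stud_ears","hole"): print(k,t,[(np.round(r["position"],4),round(r["score"],2)) for r in spot_point(k,t)[:2]])
s=snapshot("wrist");t=snapshot("side")
a=s["frame"][120:270,156:356];b=t["frame"][130:205,190:290];u=snapshot("top")["frame"][155:230,155:255]
z=lambda f:cv2.resize(f[:,:,::-1],(400,300),interpolation=cv2.INTER_CUBIC)
cv2.imwrite('pics/w6.png',np.vstack([np.hstack([z(a),z(b)]),np.hstack([z(u),z(u)*0])]))
```

```text
[[ 4.926000e-01  1.394000e-01  1.201000e-01  1.799946e+02 -2.650000e-02
   2.857800e+00  4.015000e-01 -1.212500e+00 -6.382000e-01]
 [ 4.927000e-01  1.396000e-01  1.204000e-01 -1.799783e+02 -6.110000e-02
   2.857200e+00  7.329000e-01  4.500000e-02 -1.582000e+00]
 [ 4.928000e-01  1.396000e-01  1.205000e-01 -1.799582e+02 -8.100000e-02
   2.852000e+00  9.233000e-01  2.680000e-02 -1.417600e+00]
 [ 4.928000e-01  1.396000e-01  1.205000e-01 -1.799528e+02 -8.460000e-02
   2.848700e+00  6.895000e-01  4.958000e-01 -1.196300e+00]
 [ 4.927000e-01  1.396000e-01  1.204000e-01 -1.799535e+02 -7.850000e-02
   2.844500e+00  4.525000e-01 -2.010000e-02 -1.472600e+00]
 [ 4.926000e-01  1.395000e-01  1.203000e-01 -1.799583e+02 -6.470000e-02
   2.839500e+00 -8.560000e-01  2.298000e-01 -8.418000e-01]] [ 4.92676675e-01  1.39544174e-01  1.20387140e-01 -1.19967766e+02
 -6.60741503e-02  2.84993981e+00  3.90603923e-01 -7.25426495e-02
 -1.19141062e+00]
wrist stud_wing [(array([0.4911, 0.1412, 0.1142]), 0.85)]
wrist stud_ears [(array([0.4912, 0.137 , 0.0785]), 0.57), (array([0.4942, 0.1435, 0.0379]), 0.57)]
wrist hole [(array([0.4942, 0.1449, 0.0495]), 0.75)]
side stud_wing [(array([5.252e-01, 1.373e-01, 5.000e-04]), 0.64), (array([ 0.4392, -0.2504,  0.0102]), 0.51)]
side stud_ears [(array([ 0.4756, -0.2444,  0.0256]), 0.5), (array([0.4853, 0.1378, 0.0778]), 0.37)]
side hole [(array([0.4853, 0.1417, 0.053 ]), 0.69)]
top stud_wing [(array([ 0.4423, -0.2549,  0.0116]), 0.73), (array([0.4871, 0.1378, 0.0432]), 0.68)]
top stud_ears [(array([ 0.4729, -0.252 ,  0.0247]), 0.59), (array([ 0.6108, -0.1855,  0.0249]), 0.51)]
top hole [(array([0.4918, 0.1444, 0.0522]), 0.9)]
```

View pics/w6.png

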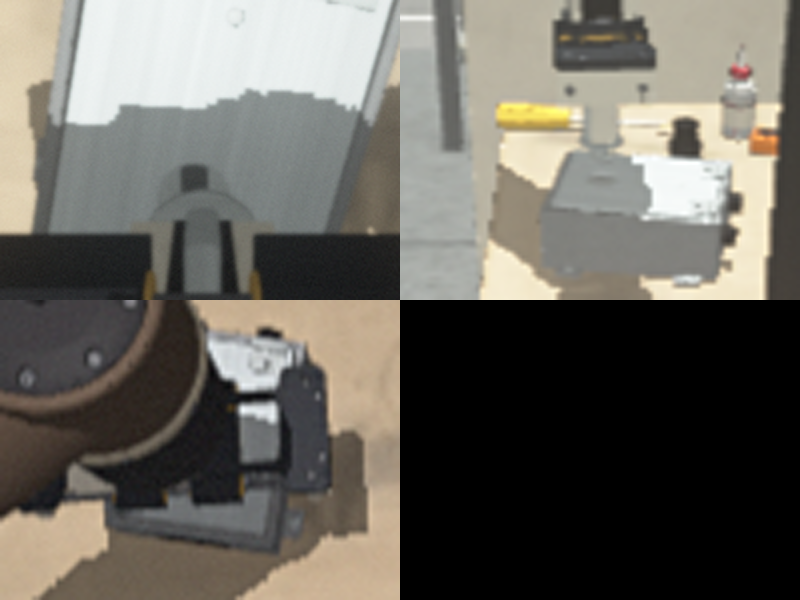

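Wrist crop: the hole arc's left edge is at column 158 and the slot's dark band is centred near column 194. The flange and wing centre is at column 203, so the hole looks slightly to the left (+y). I'll quantify that.

Run:
```python
from h import *
s=snapshot("wrist");o=get_obs();p=o["tool_pos"];g=cv2.cvtColor(s["frame"],cv2.COLOR_RGB2GRAY)
for r in(203,206,208,210,212): print(r,g[r,228:286].tolist())
print(s["cx"],s["cy"],s["position"],s["attitude"],p)
L=.1204-.008-.016
for c,r,z in[(156+203/2,215,L),(156+194/2,120+180/2,.046),(156+158/2,120+195/2,.058)]: print(c,r,atz(s,c,r,z))
for z in (.1,.08,.058,.046): print(z,proj(s,[p[0],p[1],z]))
```

```text
203 [129, 133, 131, 131, 132, 130, 131, 129, 129, 131, 131, 129, 130, 130, 128, 128, 123, 118, 109, 94, 82, 80, 72, 76, 73, 75, 75, 74, 81, 82, 89, 100, 113, 120, 121, 123, 126, 129, 126, 125, 130, 131, 131, 132, 133, 131, 131, 132, 130, 129, 130, 132, 129, 128, 128, 126, 130, 131]
206 [131, 132, 130, 132, 131, 128, 129, 129, 127, 130, 128, 124, 120, 118, 116, 116, 115, 106, 91, 75, 65, 63, 64, 63, 64, 63, 65, 67, 64, 66, 69, 80, 103, 114, 115, 118, 119, 119, 122, 125, 130, 133, 133, 132, 132, 131, 129, 128, 128, 130, 131, 130, 128, 125, 130, 129, 130, 130]
208 [130, 133, 134, 133, 132, 130, 131, 126, 132, 124, 123, 119, 117, 115, 112, 114, 112, 107, 87, 73, 64, 63, 64, 62, 66, 64, 66, 66, 63, 64, 65, 82, 99, 116, 116, 116, 118, 117, 119, 118, 127, 132, 131, 129, 131, 129, 130, 127, 125, 130, 129, 130, 123, 127, 129, 128, 131, 128]
210 [131, 132, 131, 130, 127, 128, 128, 127, 123, 119, 114, 117, 113, 113, 113, 111, 111, 105, 88, 70, 63, 61, 62, 61, 62, 61, 64, 58, 64, 60, 67, 80, 103, 115, 116, 113, 116, 114, 112, 118, 121, 126, 127, 128, 131, 129, 127, 123, 127, 130, 130, 126, 126, 
[... 180 characters left out ...]
 115, 116, 114, 113, 116, 112, 115, 115, 120, 123, 129, 128, 129, 125, 125, 129, 129, 130, 123, 127, 128, 128, 125, 130, 127]
256.7982542737465 195.54941612846014 [0.57305117 0.14295503 0.2591531 ] [ 1.62870256e+02 -1.19541734e-02 -8.71676052e+01] [0.4923412  0.13921918 0.1195256 ]
257.5 215 [0.51051669 0.1393966  0.0964    ]
253.0 210.0 [0.4952348  0.14209564 0.046     ]
235.0 217.5 [0.49289226 0.15552187 0.058     ]
0.1 (np.float64(256.32987287989283), np.float64(244.51761297451432))
0.08 (np.float64(256.3697046210164), np.float64(231.14116647147722))
0.058 (np.float64(256.4053789246081), np.float64(219.16088642175458))
0.046 (np.float64(256.42205846272066), np.float64(213.55950061827315))
```

Hole and slot centre is at column 253.1 against 257 for the stud, so shift 2.7 mm to +y. The slot edges look parallel to the wing. Descend to just above contact.

Emit:
{"name": "play_rows", "arguments": {"plan": [[0,-0.27,0,0,0,0],[0,0,1,0,0,0],[0,0,1,0,0,0],[0,0,0.5,0,0,0],[0,0,0,0,0,0],[0,0,0,0,0,0],[0,0,0,0,0,0]]}}

```text
clock: 12.33
tool_pos: [0.4923, 0.1419, 0.0945]
orientation: [180.0, 0.0, 2.8]
force: [0.4, 0.6, -1.2]
opening: 0.0095
gripper_force: 30.0
```

Emit:
{"name": "play_rows", "arguments": {"plan": [[0,0,0.2,0,0,0],[0,0,0.2,0,0,0],[0,0,0.2,0,0,0],[0,0,0,0,0,0],[0,0,0,0,0,0]]}}

```text
clock: 12.75
tool_pos: [0.4922, 0.1419, 0.0885]
orientation: [180.0, 0.0, 2.8]
force: [-0.7, -0.3, -0.5]
opening: 0.0097
gripper_force: 30.0
```

Emit:
{"name": "play_rows", "arguments": {"plan": [[0,0,0.15,0,0,0],[0,0,0.15,0,0,0],[0,0,0,0,0,0],[0,0,0,0,0,0]]}}

```text
clock: 13.08
tool_pos: [0.4922, 0.1419, 0.0855]
orientation: [180.0, 0.0, 2.8]
force: [0.4, -0.5, -0.3]
opening: 0.0095
gripper_force: 30.0
```

Emit:
{"name": "play_rows", "arguments": {"plan": [[0,0,0.1,0,0,0],[0,0,0.1,0,0,0],[0,0,0,0,0,0],[0,0,0,0,0,0]]}}

```text
clock: 13.42
tool_pos: [0.4924, 0.142, 0.0839]
orientation: [-180.0, -0.0, 2.8]
force: [-1.0, -0.7, 5.4]
opening: 0.0098
gripper_force: 30.0
```

Drop felt: contact came at the flange-on-panel height (wing about 22 mm), so the ears are in the slot. Push in gently.

Emit:
{"name": "play_rows", "arguments": {"plan": [[0,0,0.15,0,0,0],[0,0,0.15,0,0,0],[0,0,0.15,0,0,0],[0,0,0,0,0,0],[0,0,0,0,0,0]]}}

```text
clock: 13.83
tool_pos: [0.4923, 0.142, 0.0798]
orientation: [-180.0, -0.0, 2.8]
force: [-3.1, 0.5, 9.9]
opening: 0.0099
gripper_force: 30.0
```

Emit:
{"name": "play_rows", "arguments": {"plan": [[0,0,0.1,0,0,0],[0,0,0.1,0,0,0],[0,0,0.1,0,0,0],[0,0,0,0,0,0],[0,0,0,0,0,0]]}}

```text
clock: 14.25
tool_pos: [0.4923, 0.142, 0.0772]
orientation: [-180.0, -0.0, 2.9]
force: [-5.3, -0.4, 14.6]
opening: 0.0099
gripper_force: 30.0
```

Emit:
{"name": "play_rows", "arguments": {"plan": [[0,0,0.1,0,0,0],[0,0,0.08,0,0,0],[0,0,0,0,0,0],[0,0,0,0,0,0]]}}

```text
clock: 14.58
tool_pos: [0.4924, 0.142, 0.0756]
orientation: [-180.0, -0.0, 2.9]
force: [-7.7, -0.4, 16.3]
opening: 0.0099
gripper_force: 30.0
```

```bash
python3 -c "
from h import *
o=get_obs();print(o['tool_pos'],o['force'],o['moment'],o['joint_pos'])"
```

```text
[0.49236858 0.14201485 0.0756377 ] [-7.72108084 -0.43016497 16.26615795] [-0.30034672  2.42087237  0.05287662] [ 3.80855274e+01  1.57364380e+01 -3.20280727e+01  3.15154714e-02
 -4.21913110e+01  5.47519411e+01]
```

Emit:
{"name": "play_rows", "arguments": {"plan": [[-0.05,0,0.02,0,0,0],[0,0,0,0,0,3],[0,0,0,0,0,4],[0,0,0,0,0,4],[0,0,0,0,0,4],[0,0,0,0,0,0]]}}

```text
clock: 15.08
tool_pos: [0.494, 0.1434, 0.0764]
orientation: [-179.8, -0.2, -12.3]
force: [-1.6, 0.3, 14.9]
opening: 0.0098
gripper_force: 30.0
```

```bash
python3 -c "
from h import *
o=get_obs();print(o['tool_pos'],o['force'],o['moment'],o['orientation'])"
```

```text
[0.49401288 0.14339017 0.07636156] [-1.61021375  0.31648698 14.92864955] [0.19107239 0.56714155 0.01680469] [-179.79572188   -0.24778718  -12.3413023 ]
```

Emit:
{"name": "play_rows", "arguments": {"plan": [[0,0,0,0,0,5],[0,0,0,0,0,5],[0,0,0,0,0,5],[0,0,0,0,0,5],[0,0,0,0,0,5],[0,0,0,0,0,5],[0,0,0,0,0,5],[0,0,0,0,0,0],[0,0,0,0,0,0]]}}

```text
clock: 15.83
tool_pos: [0.4945, 0.1436, 0.0766]
orientation: [-179.6, -0.1, -47.1]
force: [-1.1, 0.6, 15.6]
opening: 0.0099
gripper_force: 30.0
```

```bash
python3 -c "
from h import *
o=get_obs();print(o['tool_pos'],o['force'],o['moment'],o['orientation'])"
```

```text
[0.49451338 0.14358236 0.0765896 ] [-1.12250612  0.64029153 15.56653291] [ 0.22151805  0.02159157 -0.02242439] [-1.79635362e+02 -1.08903490e-01 -4.71118044e+01]
```

Emit:
{"name": "play_rows", "arguments": {"plan": [[0,0,0,0,0,5],[0,0,0,0,0,5],[0,0,0,0,0,5],[0,0,0,0,0,5],[0,0,0,0,0,5],[0,0,0,0,0,5],[0,0,0,0,0,5],[0,0,0,0,0,4],[0,0,0,0,0,0],[0,0,0,0,0,0]]}}

```text
clock: 16.67
tool_pos: [0.4934, 0.1433, 0.0763]
orientation: [-179.8, 0.1, -86.1]
force: [-4.9, 1.9, 18.0]
opening: 0.0099
gripper_force: 30.0
```

```bash
python3 -c "
from h import *
o=get_obs();print(o['tool_pos'],o['force'],o['moment'],o['orientation'])"
```

```text
[0.49339    0.14328561 0.07631709] [-4.94661825  1.93685278 18.04608665] [0.94411966 1.74511533 0.07841877] [-1.79761965e+02  1.18629218e-01 -8.61202413e+01]
```

Emit:
{"name": "play_rows", "arguments": {"plan": [[0,0,0,0,0,2],[0,0,0,0,0,2],[0,0,0,0,0,0],[0,0,0,0,0,0]]}}

```text
clock: 17.0
tool_pos: [0.493, 0.1433, 0.0762]
orientation: [-179.8, 0.1, -90.1]
force: [-6.8, 3.9, 19.3]
opening: 0.0098
gripper_force: 30.0
```

```bash
python3 -c "
from h import *
o=get_obs();print(o['tool_pos'],o['force'],o['moment'],o['orientation'])"
```

```text
[0.49297366 0.14330631 0.07623054] [-6.77510968  3.9099088  19.25583222] [1.33913211 2.53983893 0.21868682] [-1.79809147e+02  1.29735266e-01 -9.01023824e+01]
```

Emit:
{"name": "play_rows", "arguments": {"plan": [[0,0,-0.1,0,0,0],[0,0,-0.1,0,0,0],[0,0,-0.1,0,0,0],[0,0,0,0,0,0],[0,0,0,0,0,0]]}}

```text
clock: 17.42
tool_pos: [0.4929, 0.1433, 0.0786]
orientation: [-179.8, 0.1, -90.1]
force: [-3.8, 3.6, 11.9]
opening: 0.01
gripper_force: 30.0
```

```bash
python3 -c "
from h import *
o=get_obs();print(o['tool_pos'],o['force'],o['moment'],o['orientation'])"
```

```text
[0.49292122 0.14328091 0.07861139] [-3.8428953   3.60510087 11.93807178] [1.37828998 1.62174538 0.18442934] [-1.79827243e+02  1.25179798e-01 -9.01034415e+01]
```

Emit:
{"name": "play_rows", "arguments": {"plan": [[0,0,-0.1,0,0,0],[0,0,0,0,0,0],[0,0,0,0,0,0]]}}

```text
clock: 17.67
tool_pos: [0.4929, 0.1432, 0.0794]
orientation: [-179.8, 0.1, -90.1]
force: [-3.8, 4.1, 10.6]
opening: 0.0094
gripper_force: 30.0
```

Emit:
{"name": "play_rows", "arguments": {"plan": [[0,0,-0.05,0,0,0],[0,0,0,0,0,0],[0,0,0,0,0,0]]}}

```text
clock: 17.92
tool_pos: [0.4929, 0.1432, 0.0797]
orientation: [-179.8, 0.1, -90.1]
force: [-1.6, 3.3, 6.3]
opening: 0.0097
gripper_force: 30.0
```

Emit:
{"name": "play_rows", "arguments": {"plan": [[0,0,-0.05,0,0,0],[0,0,0,0,0,0],[0,0,0,0,0,0]]}}

```text
clock: 18.17
tool_pos: [0.4929, 0.1431, 0.0797]
orientation: [-179.9, 0.1, -90.1]
force: [-0.5, 6.4, 4.5]
opening: 0.0102
gripper_force: 30.0
```

Emit:
{"name": "play_rows", "arguments": {"plan": [[0,0,0,0,0,0],[0,0,0,0,0,0],[0,0,0,0,0,0],[0,0,0,0,0,0]], "grip": 3.0}}

```text
clock: 18.5
tool_pos: [0.4912, 0.1413, 0.0787]
orientation: [179.9, -0.0, -90.2]
force: [0.2, 0.2, 0.5]
opening: 0.0282
gripper_force: 0.0
```

Emit:
{"name": "play_rows", "arguments": {"plan": [[0,0,-1,0,0,0],[0,0,-2,0,0,0],[0,0,-3,0,0,0],[0,0,-3,0,0,0],[0,0,-3,0,0,0],[-3,0,0,0,0,0],[-3,0,0,0,0,0],[0,0,0,0,0,0],[0,0,0,0,0,0]]}}

```text
clock: 19.25
tool_pos: [0.4917, 0.2028, 0.1997]
orientation: [-180.0, 0.0, -90.1]
force: [-1.0, -0.5, -0.8]
opening: 0.0299
gripper_force: 0.0
```

Run:
```python
from h import *
W=snapshot("wrist")
for k in("wrist","side","top"):
    s=snapshot(k)
    print(k,[(np.round(r["position"],4),round(r["score"],2)) for r in spot_point(k,"stud_wing")[:4]])
t=snapshot("side");u=snapshot("top")
z=lambda f:cv2.resize(f[:,:,::-1],(400,300),interpolation=cv2.INTER_CUBIC)
cv2.imwrite('pics/f.png',np.vstack([np.hstack([z(W["frame"]),z(t["frame"][145:205,215:295])]),np.hstack([z(u["frame"][155:230,155:255]),z(W["frame"][100:250,150:350])])]))
```

```text
wrist [(array([0.492 , 0.1439, 0.0753]), 0.74)]
side [(array([ 0.5238,  0.1372, -0.0007]), 0.75), (array([0.4909, 0.1465, 0.0714]), 0.63), (array([ 0.4424, -0.2531,  0.0092]), 0.51)]
top [(array([ 0.442 , -0.2539,  0.0107]), 0.63), (array([0.4934, 0.1469, 0.0691]), 0.6), (array([ 0.6186, -0.1622,  0.0092]), 0.55), (array([ 0.4965, -0.0608,  0.0012]), 0.3)]
```

View pics/f.png

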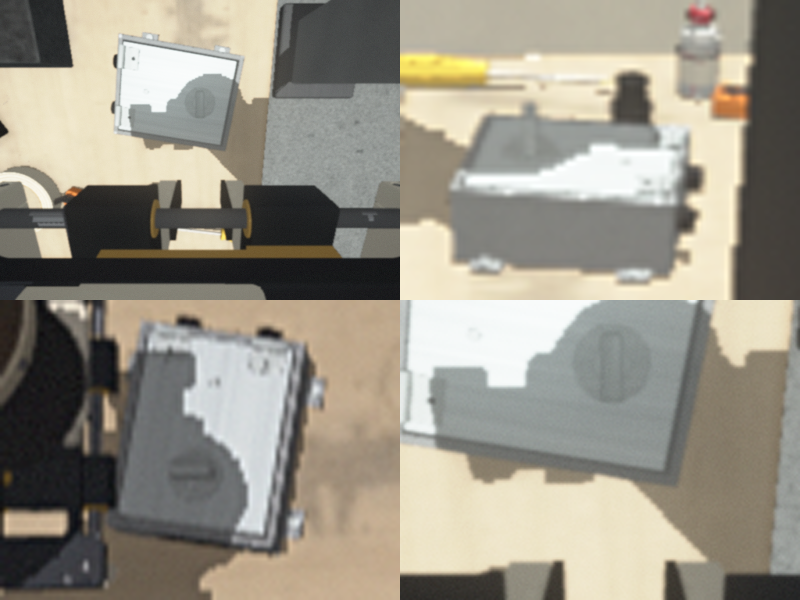

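The final view shows the stud upright in the panel hole, with the wing about a quarter turn from the slot and the panel level in the rim. Its wing averages z≈0.072 m, about 18 mm above the rim. The gripper is clear, so I'm handing in.

```bash
python3 -c "
from h import *
print(close_job())"
```

```text
the job is handed in; nothing more can be done
None
```

The job is handed in: the stud dropped into the slot, was pushed in, turned about 93° clockwise and sprang back to about 18 mm above the rim, and the panel looks flush; the hand-in returned no verdict.

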